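Make up the rod-end repair kit for a pneumatic cylinder

ROBOT

A 7-joint arm with a two-finger parallel gripper is mounted at the origin on the work surface. World frame = base frame: x ahead of the robot, y to its left, z up, the work surface at z = 0. Lengths are in m, angles in rad, forces in N, time in s.
With the tool pointing down it reaches from about 0.4 to 0.925 m from the base axis. Payload 4.1 kg.
Tool frame: the origin (TCP) lies at the very end of the fingers, on their centre line; the grasp point (between the pads) lies 19 mm behind it (tcp_to_grasp is the distance from the TCP to the grasp point, in m); z points along the fingers, y is the direction in which the jaws open and shut (so a half turn about z gives the same grasp; the last joint's range is limited). The gripper opens to 85 mm and grips with 20 to 120 N. Pads are 22 mm wide; open, the fingers measure 114 mm over their backs; the gripper's body (76 mm by 85 mm) begins 54 mm behind the grasp point. The pads swing forward as they close: fully open they stand 13 mm farther back than shut.
Start: joints at [-1.283, 0.398, 0.045, 1.537, -0.019, 1.207, -0.051], TCP at [0.245, 0.602, 0.231] pointing down, gripper open.
Joint ranges: [-2.82, 2.82], [-0.49, 2.23], [-1.37, 1.46], [0, 2.46], [-1.36, 4.5], [0.23, 2], [-2.94, 2.94]. Speed limits (rad/s): [2.57, 2.57, 3.14, 3.14, 3.14, 3.14, 3.14].

INTERFACE

Orientations are given as a 3x3 rotation matrix whose columns are the frame's x, y, z axes.
In Python, from plant import state, get_image, camera_info, sign_off, tcp_to_grasp gives the robot as it stands. The module is installed in compiled form; this text tells all that it offers.
- The arm moves only by the tool carry_out, never from a script. Its argument "increments" is a list of rows, each an object of numbers: "tx", "ty", "tz": the shift along the tool's x, y, z in cm; "ax", "ay", "az": the turn, a rotation vector about the tool's x, y, z in rad; "claw": the finger opening in cm, from 0 to 8.54. A call has 1 to 8 rows; each row shifts and turns the commanded pose from where the row before left it, along the tool's axes as they then stand; what a row does not reach is not made up. A row lasts 1/12 s, in which the tool goes at most 41.7 mm and 7.16 degrees, less where a joint would pass 70% of its speed; a pose out of reach is approached as far as the arm can. A call with a gripper value outside its range is refused whole. The fingers move at their own pace and stop on an object; the grip force is fixed at half the most. Time passes only in rows, so rows that do not move let the fingers close. It gives the time, the measured TCP pose, the force and the opening at its end, in the units of the state.
- state(): the state, without advancing time (a new reading comes with each control period).
- get_image(name): name is "side" or "top"; returns the picture (420x560x3 uint8, red, green, blue); there is no depth.
- camera_info(name): a dict with "camera_matrix" (3x3 intrinsics, pixels), "R" (3x3) and "t" (3): a world point X has camera coordinates R X + t. Camera axes: x right, y down, z forward; pixel columns grow to the right and rows downward; lengths in m; the calibration is good to about 2 mm. A picture is of the moment at which its call begins. camera_info takes no time and is no camera call.
- sign_off(): hands the job in, once; it reports no verdict.
The state is a dict: "clock": time; "qpos": joint angles; "joint_velocities": joint speeds; "joint_efforts": joint torques, N m; "ee_pos": TCP position; "orientation": TCP orientation; "ft_force": force on the tool from outside, world axes, zero at the start; "moment": the same for the moment, N m; "opening": finger opening in m.
Only numpy, scipy, OpenCV 4.12 (cv2) and the standard library are available. Lean on these libraries where they do the work, as an engineer would, in place of code of your own. Each camera call takes 0.05 s, during which the arm holds its last target. There are 200 camera calls.

TASK

Make up the rod-end repair kit in the blue tray: put the end cap with the round collar, the larger of the two pistons and the fork clevis each into the foam pocket cut to its shape (square, round, oblong), the way up they are now, lying flat on the pocket's bottom; set them down, do not drop them. Leave the flat closed end cap, the small piston and the rod eye with the ring where they are.

Things in the scene. Friction and masses are not known exactly. Their poses are not given: they have to be found in the camera images.
- rod_cap: rod-side end cap of a 50 mm cylinder, aluminium: a 65 x 65 mm square block 32 mm high with a round collar on top, diameter 40 mm, 22 mm high, with a black bore in it; 54 mm high in all, about 0.33 kg. Stands anywhere on the bench at any yaw. Origin at the centre of its underside, z up through the collar, x and y square to the block's sides.
- piston: large piston, a disc of diameter 50 mm and 30 mm high, standing on its flat face, aluminium with two black seals and a white band round it and a black centre hole; about 0.14 kg. Stands anywhere on the bench at any yaw. Origin at the centre of its underside, z up along its axis.
- fork: fork clevis (rod end with two parallel prongs and an open slot between them), bright steel, lying on its side: 83 mm long (x), 32 mm wide (y), 32 mm high (z), prongs and their slot to +x and visible from above, a round 26 mm neck for the last 24 mm at -x; about 0.32 kg. Stands anywhere on the bench at any yaw. Origin at the middle of its length, on its underside; grip it there across y.
- rear_cap: look-alike, stays where it is: rear end cap, the same 65 x 65 x 32 mm block but with a flat closed top, no collar and no bore. Origin at the centre of its underside, z up.
- small_piston: look-alike, stays where it is: small piston like the large one but only 32 mm in diameter and 24 mm high. Origin at the centre of its underside, z up.
- rod_eye: look-alike, stays where it is: rod eye, steel, 85 mm long (x), 22 mm high, with a closed ring of diameter 42 mm with a brass ball in it at +x in place of a fork. Origin on its underside at the middle of its length, z up.
- square_nest: grey foam nest in the blue tray, 112 x 112 x 14 mm, with a square pocket 83 x 83 mm 8 mm deep with a yellow bottom at its centre; fixed. Origin at the centre of its underside, z up; pocket's bottom 6 mm, rim 14 mm above the origin. The pocket's sides are along its x and y.
- round_nest: grey foam nest in the blue tray, 112 x 112 x 14 mm, with a round pocket of diameter 68 mm 8 mm deep with a yellow bottom at its centre; fixed. Origin at the centre of its underside, z up; pocket's bottom 6 mm, rim 14 mm above the origin. The nests lie side by side along y, 114 mm apart, in any order, on the bottom (4 mm) of the tray: 122 x 350 mm, wall 20 mm high.
- long_nest: grey foam nest in the blue tray, 112 x 112 x 14 mm, with an oblong pocket 101 mm long (x) and 50 mm wide (y) 8 mm deep with a yellow bottom at its centre; fixed. Origin at the centre of its underside, z up; pocket's bottom 6 mm, rim 14 mm above the origin. The fork clevis may lie in it either way round.
Mind the look-alikes: they are no part of the job. Leave any pink look-alike of the square_nest alone. What is shaped like the rod_cap but purple is not meant.

How it is judged:
At the end, for the whole second after the job is handed in: Collared cap in the square, large piston in the round, fork clevis in the oblong pocket: each within 3 mm of the pocket's bottom, 16 mm of its centre and 7 degrees of level, let go and at rest; rear cap, small piston and rod eye within 3 cm of their start (horizontal distance between rod_cap and square_nest below 0.016 m and z of rod_cap in the frame of square_nest between 0.003 and 0.009 m and angle between each of rod_cap, piston, fork's own z axis and vertical below 0.12 rad and linear speed of each of rod_cap, piston, fork below 0.02 m/s and contact force between each of rod_cap, piston, fork and the fingers below 0.1 N and horizontal distance between piston and round_nest below 0.016 m and z of piston in the frame of round_nest between 0.003 and 0.009 m and horizontal distance between fork and long_nest below 0.016 m and z of fork in the frame of long_nest between 0.003 and 0.009 m and distance of each of rear_cap, small_piston, rod_eye from where it was at the start of the episode below 0.03 m); the robot touches nothing.
It fails at once if the collared cap is let fall or thrown: it moves faster than 0.9 m/s with no finger on it (a drop of some 4 cm) (linear speed of rod_cap above 0.9 m/s and contact force between rod_cap and the fingers below 0.05 N).
It fails at once if the large piston is let fall or thrown: it moves faster than 0.9 m/s with no finger on it (a drop of some 4 cm) (linear speed of piston above 0.9 m/s and contact force between piston and the fingers below 0.05 N).
It fails at once if the fork clevis is let fall or thrown: it moves faster than 0.9 m/s with no finger on it (a drop of some 4 cm) (linear speed of fork above 0.9 m/s and contact force between fork and the fingers below 0.05 N).
It fails at once if one of the three parts that stay behind is moved by more than 3 cm (distance of any of rear_cap, small_piston, rod_eye from where it was at the start of the episode above 0.03 m).
It also fails if it takes over 80 s, if anything falls off the work surface, if the arm or the gripper's body presses on something with over 40 N, if the wrist force passes 120 N, or if a joint passes its speed limit or range.

## Working session

There is one attempt and no reset: what is moved stays moved. The work goes in short steps, Python scripts to look and compute and a tool call to move; the robot and the scene stay as the last step left them, time stands still between calls to the robot, and variables do not carry over. Pictures are saved under pics/ and viewed, about 12 in all and at most 16, crops included, and the job is handed in when it is done.

Besides the shell and the picture viewer there is one more tool, called as name(argument=value, ...) on one line, values as JSON. carry_out: Moves the arm, as the interface text tells. Its arguments: {"type":"object","properties":{"increments":{"type":"array","items":{"type":"object","properties":{"tx":{"type":"number"},"ty":{"type":"number"},"tz":{"type":"number"},"ax":{"type":"number"},"ay":{"type":"number"},"az":{"type":"number"},"claw":{"type":"number"}}}}},"required":["increments"]}

```bash
mkdir -p pics; python3 - <<'E'
from plant import *
import cv2,numpy as np
for n in("top","side"):
    i=get_image(n); cv2.imwrite(f"pics/{n}0.png",i[:,:,::-1]); c=camera_info(n); print(n,np.round(c["camera_matrix"],1).tolist(),np.round(c["R"],3).tolist(),np.round(c["t"],3).tolist())
s=state(); print({k:np.round(v,3).tolist() for k,v in s.items()},tcp_to_grasp)
E
```

```text
top [[497.3, 0.0, 290.8], [0.0, 497.3, 210.0], [0.0, 0.0, 1.0]] [[-0.016, -1.0, -0.008], [-0.99, 0.017, -0.143], [0.143, 0.006, -0.99]] [0.01, 0.605, 1.236]
side [[444.2, 0.0, 283.0], [0.0, 444.2, 203.8], [0.0, 0.0, 1.0]] [[0.771, -0.637, -0.019], [-0.411, -0.475, -0.778], [0.487, 0.607, -0.628]] [-0.472, 0.307, 0.702]
{'clock': 0.1, 'qpos': [-1.283, 0.399, 0.045, 1.538, -0.019, 1.207, -0.051], 'joint_velocities': [-0.001, -0.002, 0.001, -0.001, 0.002, -0.001, 0.001], 'joint_efforts': [0.004, -47.627, 1.37, -25.495, 0.012, 0.005, -0.0], 'ee_pos': [0.245, 0.601, 0.23], 'orientation': [[-0.926, 0.377, -0.001], [0.377, 0.926, -0.002], [-0.0, -0.002, -1.0]], 'ft_force': [0.185, 0.547, -0.572], 'moment': [0.057, -0.041, -0.003], 'opening': 0.085} 0.0187
```

View pics/top0.png

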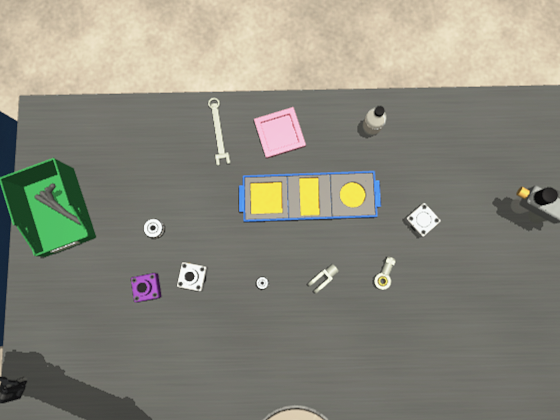

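View pics/side0.png

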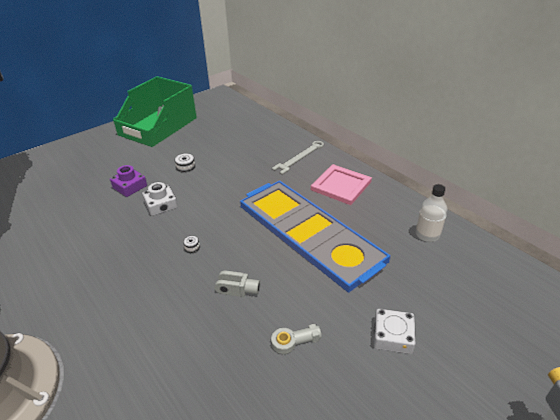

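The top view shows the rod_cap at (192,276), the large piston at (153,228), and the fork at (323,278) with its neck to the upper right. The pockets are square (266,198), oblong (309,196) and round (352,194). The side view agrees. The purple cap sits left of the rod_cap.

```bash
cat > h.py <<'E'
import cv2,numpy as np
from plant import *
def ray(n,uv,z):
    c=camera_info(n);R=np.array(c["R"]);C=-R.T@np.array(c["t"])
    d=R.T@np.linalg.solve(np.array(c["camera_matrix"]),[uv[0],uv[1],1]);return (C+d*(z-C[2])/d[2])
def proj(n,X):
    c=camera_info(n);p=np.array(c["camera_matrix"])@(np.array(c["R"])@np.array(X)+np.array(c["t"]));return p[:2]/p[2]
def blob(mask,box):
    m=np.zeros(mask.shape,np.uint8);x0,y0,x1,y1=box;m[y0:y1,x0:x1]=mask[y0:y1,x0:x1]*255
    cs,_=cv2.findContours(m,cv2.RETR_EXTERNAL,cv2.CHAIN_APPROX_NONE);return max(cs,key=cv2.contourArea)
E
cat > m.py <<'E'
from h import *
for n in("top","side"):
    im=cv2.imread(f"pics/{n}0.png");b,g,r=[im[:,:,k].astype(int) for k in range(3)]
    print(n,"C",np.round(-np.array(camera_info(n)["R"]).T@camera_info(n)["t"],3))
    yel=(r>150)&(g>120)&(b<90)
    boxes=dict(sq=(240,170,290,225),lo=(291,170,327,225),ro=(330,170,378,225)) if n=="top" else dict(sq=(240,180,303,225),lo=(280,210,336,245),ro=(325,238,370,275))
    for k,bx in boxes.items():
        c=blob(yel,bx);q=np.array([ray(n,p[0],.010)[:2] for p in c]).astype(np.float32)
        R=cv2.minAreaRect(q*1000);print(k,np.round(R[0],1),np.round(R[1],1),round(R[2],1))
    br=(np.minimum(np.minimum(b,g),r)>120)
    boxes=dict(cap=(170,255,215,300,.032),pis=(138,214,170,242,.03),fork=(300,255,345,300,.032)) if n=="top" else dict(cap=(142,178,180,216,.032),pis=(170,150,200,175,.03),fork=(210,265,265,305,.032))
    for k,bx in boxes.items():
        c=blob(br,bx[:4]);q=np.array([ray(n,p[0],bx[4])[:2] for p in c]).astype(np.float32)
        R=cv2.minAreaRect(q*1000);print(k,np.round(R[0],1),np.round(R[1],1),round(R[2],1),"bb",cv2.boundingRect(c))
im=cv2.imread("pics/top0.png");im2=cv2.imread("pics/side0.png")
f=lambda i,x,y,w,h:cv2.resize(i[y:y+h,x:x+w],(390,290),interpolation=cv2.INTER_CUBIC)
cv2.imwrite("pics/crop1.png",np.vstack([np.hstack([f(im,135,210,100,75),f(im,285,245,80,60)]),np.hstack([f(im2,105,140,100,75),f(im2,200,250,80,60)])]))
E
python3 m.py
```

```text
top C [ 0.422 -0.008  1.31 ]
sq [646.3  65.7] [80.  80.8] 89.3
lo [647.5 -49.4] [97.9 48.4] 1.1
ro [ 650.3 -165.3] [63.6 64.7] 88.3
cap [440.9 257. ] [65.9 65.8] 78.2 bb (177, 262, 30, 30)
pis [568.9 357.2] [49.8 47. ] 89.0 bb (144, 218, 20, 19)
fork [432.6 -81.9] [34.1 80.6] 39.8 bb (309, 264, 30, 29)
side C [ 0.148 -0.582  0.671]
sq [648.6  69.9] [78.4 77.6] 0.8
lo [650.6 -44.8] [96.5 45.2] 1.2
ro [ 653.3 -159.1] [62.2 62.9] 82.6
cap [438.9 245. ] [134.5  66.4] 77.8 bb (142, 182, 36, 33)
pis [569.3 359.8] [48.5 49.2] 48.8 bb (175, 153, 19, 11)
fork [432.8 -84.9] [40.9 82.8] 35.4 bb (215, 270, 44, 22)
```

View pics/crop1.png

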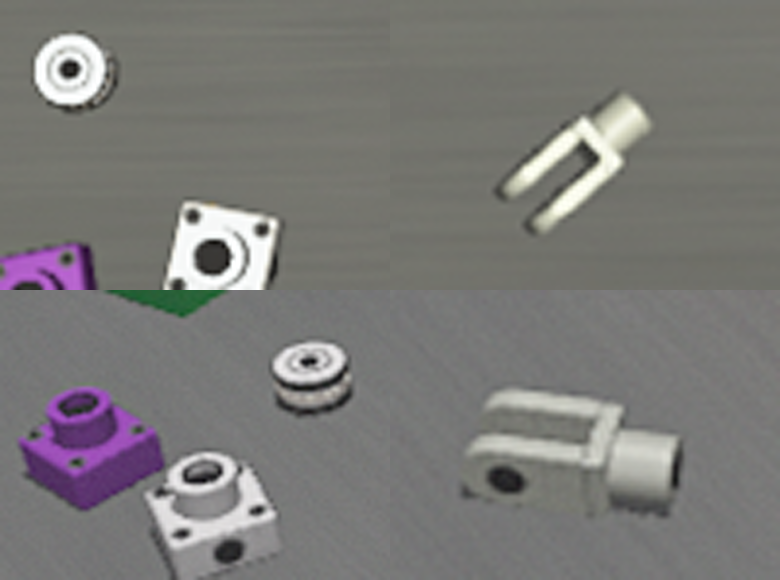

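The crops confirm which part is which. The fork's neck points toward +x,-y. First, the piston at (0.569, 0.358); I'll square the tool to the world axes.

carry_out(increments=[{"az": -0.0965, "claw": 8.5}, {"az": -0.0965}, {"az": -0.0965}, {"az": -0.0965}, {"tx": -2.95, "ty": -2.2, "tz": 1}, {"tx": -2.95, "ty": -2.2, "tz": 1}, {"tx": -2.95, "ty": -2.2, "tz": 1}, {"tx": -2.95, "ty": -2.2, "tz": 1}])

```text
$.increments[0]: bad value
```

carry_out(increments=[{"tx": -2.95, "ty": -2.2, "tz": 1}, {"tx": -2.95, "ty": -2.2, "tz": 1}, {"tx": -2.95, "ty": -2.2, "tz": 1}, {"tx": -2.95, "ty": -2.2, "tz": 1}, {"tx": -2.95, "ty": -2.2, "tz": 1}, {"tx": -2.95, "ty": -2.2, "tz": 1}, {"tx": -2.95, "ty": -2.2, "tz": 1}, {}])

```text
$.increments[0]: bad value
```

```bash
cat > plan.py <<'E'
from h import *
import sys
s=state();R=np.array(s["orientation"]);p=np.array(s["ee_pos"])
x,y,z,yaw=map(float,sys.argv[1:5])
cy=np.degrees(np.arctan2(R[1,1],R[0,1]));d=(yaw-cy+90)%180-90
print("t",round(s["clock"],2),"pos",p.round(4),"yaw_y",round(cy,2),"tilt",R[:2,2].round(4),"F",np.round(s["ft_force"],1),"open",round(s["opening"],4))
print("now-frame cm",(R.T@(np.array([x,y,z])-p)*100).round(2),"az",round(-np.radians(d),4))
c,q=np.cos(np.radians(cy+d)),np.sin(np.radians(cy+d));Q=np.array([[-q,c,0],[c,q,0],[0,0,-1]])
print("after-turn cm",(Q.T@(np.array([x,y,z])-p)*100).round(2),"tilt fix ax,ay",np.cross(R[:,2],[0,0,-1])@R.round(4))
E
python3 plan.py .569 .3575 .011 90
```

```text
t 0.1 pos [0.245  0.6014 0.2303] yaw_y 67.85 tilt [-0.0006 -0.0017] F [ 0.2  0.5 -0.6] open 0.0853
now-frame cm [-39.21 -10.34  21.96] az -0.3866
after-turn cm [-32.4  -24.39  21.93] tilt fix ax,ay [-1.81072493e-03  1.35639963e-04 -8.97105112e-08]
```

Rows probably need every field filled in.

carry_out(increments=[{"tx": 0, "ty": 0, "tz": 0, "ax": 0, "ay": 0, "az": -0.0965, "claw": 8.5}, {"tx": 0, "ty": 0, "tz": 0, "ax": 0, "ay": 0, "az": -0.0965, "claw": 8.5}, {"tx": 0, "ty": 0, "tz": 0, "ax": 0, "ay": 0, "az": -0.0965, "claw": 8.5}, {"tx": 0, "ty": 0, "tz": 0, "ax": 0, "ay": 0, "az": -0.0965, "claw": 8.5}, {"tx": -2.95, "ty": -2.2, "tz": 1, "ax": 0, "ay": 0, "az": 0, "claw": 8.5}, {"tx": -2.95, "ty": -2.2, "tz": 1, "ax": 0, "ay": 0, "az": 0, "claw": 8.5}, {"tx": -2.95, "ty": -2.2, "tz": 1, "ax": 0, "ay": 0, "az": 0, "claw": 8.5}, {"tx": -2.95, "ty": -2.2, "tz": 1, "ax": 0, "ay": 0, "az": 0, "claw": 8.5}])

```text
clock: 0.77
ee_pos: [0.364, 0.5126, 0.1905]
orientation: [[-1.0, 0.0, -0.0], [0.0, 1.0, -0.001], [0.0, -0.001, -1.0]]
ft_force: [0.4, 0.5, -0.3]
opening: 0.085
```

carry_out(increments=[{"tx": -2.93, "ty": -2.21, "tz": 1.3, "ax": 0, "ay": 0, "az": 0, "claw": 8.5}, {"tx": -2.93, "ty": -2.21, "tz": 1.3, "ax": 0, "ay": 0, "az": 0, "claw": 8.5}, {"tx": -2.93, "ty": -2.21, "tz": 1.3, "ax": 0, "ay": 0, "az": 0, "claw": 8.5}, {"tx": -2.93, "ty": -2.21, "tz": 1.3, "ax": 0, "ay": 0, "az": 0, "claw": 8.5}, {"tx": -2.93, "ty": -2.21, "tz": 1.3, "ax": 0, "ay": 0, "az": 0, "claw": 8.5}, {"tx": -2.93, "ty": -2.21, "tz": 1.3, "ax": 0, "ay": 0, "az": 0, "claw": 8.5}, {"tx": -2.92, "ty": -2.21, "tz": 1.3, "ax": 0, "ay": 0, "az": 0, "claw": 8.5}, {"tx": 0, "ty": 0, "tz": 0, "ax": 0, "ay": 0, "az": 0, "claw": 8.5}])

```text
clock: 1.43
ee_pos: [0.574, 0.3484, 0.097]
orientation: [[-1.0, 0.013, 0.001], [0.013, 1.0, -0.009], [-0.001, -0.009, -1.0]]
ft_force: [0.7, -2.5, -0.7]
opening: 0.0849
```

```bash
python3 plan.py .569 .3575 .011 90; python3 - <<'E'
from h import *
i=get_image("side")[:,:,::-1]; cv2.imwrite("pics/s1.png",cv2.resize(i[80:240,90:300],(787,600)))
E
```

```text
t 1.43 pos [0.574  0.3484 0.097 ] yaw_y 89.28 tilt [ 0.0011 -0.0089] F [ 0.7 -2.5 -0.7] open 0.0849
now-frame cm [0.52 0.98 8.59] az -0.0126
after-turn cm [0.5  0.91 8.6 ] tilt fix ax,ay [-8.88223824e-03  1.17938202e-03  2.86446926e-07]
```

View pics/s1.png

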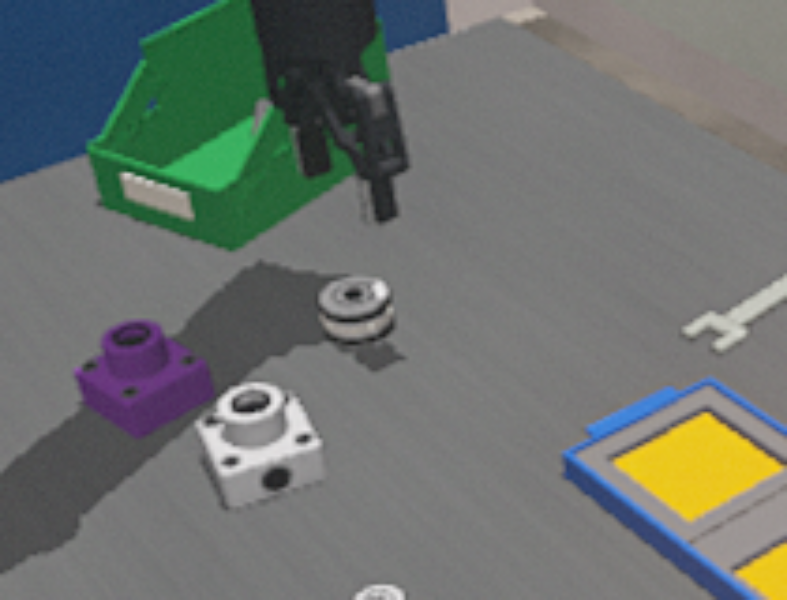

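The tool is above the piston and still settling. I'll let it settle, then descend.

carry_out(increments=[{"tx": 0, "ty": 0, "tz": 0, "ax": 0, "ay": 0, "az": 0, "claw": 8.5}, {"tx": 0, "ty": 0, "tz": 0, "ax": 0, "ay": 0, "az": 0, "claw": 8.5}])

```text
clock: 1.65
ee_pos: [0.5667, 0.3607, 0.1003]
orientation: [[-1.0, -0.001, -0.001], [-0.001, 1.0, 0.001], [0.001, 0.001, -1.0]]
ft_force: [0.0, 0.9, -0.3]
opening: 0.085
```

```bash
python3 plan.py .569 .3575 .011 90
```

```text
t 1.65 pos [0.5667 0.3607 0.1003] yaw_y 90.07 tilt [-0.001   0.0012] F [ 0.   0.9 -0.3] open 0.085
now-frame cm [-0.23 -0.33  8.93] az 0.0012
after-turn cm [-0.23 -0.32  8.93] tilt fix ax,ay [ 1.20932203e-03 -1.04724192e-03 -5.03663196e-08]
```

carry_out(increments=[{"tx": 0, "ty": -0.1, "tz": 1.5, "ax": 0, "ay": 0, "az": 0, "claw": 8.5}, {"tx": 0, "ty": 0, "tz": 2, "ax": 0, "ay": 0, "az": 0, "claw": 8.5}, {"tx": 0, "ty": 0, "tz": 2, "ax": 0, "ay": 0, "az": 0, "claw": 8.5}, {"tx": 0, "ty": 0, "tz": 1.5, "ax": 0, "ay": 0, "az": 0, "claw": 8.5}, {"tx": 0, "ty": 0, "tz": 1, "ax": 0, "ay": 0, "az": 0, "claw": 8.5}, {"tx": 0, "ty": 0, "tz": 0.6, "ax": 0, "ay": 0, "az": 0, "claw": 8.5}, {"tx": 0, "ty": 0, "tz": 0.2, "ax": 0, "ay": 0, "az": 0, "claw": 8.5}, {"tx": 0, "ty": 0, "tz": 0, "ax": 0, "ay": 0, "az": 0, "claw": 8.5}])

```text
clock: 2.32
ee_pos: [0.5677, 0.3589, 0.0126]
orientation: [[-1.0, -0.0, 0.0], [-0.0, 1.0, 0.001], [-0.0, 0.001, -1.0]]
ft_force: [-0.1, -0.6, 0.2]
opening: 0.0849
```

carry_out(increments=[{"tx": 0, "ty": 0, "tz": 0, "ax": 0, "ay": 0, "az": 0, "claw": 4}, {"tx": 0, "ty": 0, "tz": 0, "ax": 0, "ay": 0, "az": 0, "claw": 4}, {"tx": 0, "ty": 0, "tz": 0, "ax": 0, "ay": 0, "az": 0, "claw": 4}, {"tx": 0, "ty": 0, "tz": 0, "ax": 0, "ay": 0, "az": 0, "claw": 4}, {"tx": 0, "ty": 0, "tz": 0, "ax": 0, "ay": 0, "az": 0, "claw": 4}, {"tx": 0, "ty": 0, "tz": 0, "ax": 0, "ay": 0, "az": 0, "claw": 4}])

```text
clock: 2.82
ee_pos: [0.5691, 0.3588, 0.0139]
orientation: [[-1.0, 0.001, 0.002], [0.001, 1.0, 0.002], [-0.002, 0.002, -1.0]]
ft_force: [-0.9, -0.3, 5.7]
opening: 0.0478
```

carry_out(increments=[{"tx": 0, "ty": 0, "tz": -0.4, "ax": 0, "ay": 0, "az": 0, "claw": 4}, {"tx": 0, "ty": 0, "tz": -1, "ax": 0, "ay": 0, "az": 0, "claw": 4}, {"tx": 0, "ty": 0, "tz": -1, "ax": 0, "ay": 0, "az": 0, "claw": 4}, {"tx": 0, "ty": 0, "tz": -0.5, "ax": 0, "ay": 0, "az": 0, "claw": 4}, {"tx": 0, "ty": 0, "tz": 0, "ax": 0, "ay": 0, "az": 0, "claw": 4}, {"tx": 0, "ty": 0, "tz": 0, "ax": 0, "ay": 0, "az": 0, "claw": 4}])

```text
clock: 3.32
ee_pos: [0.5682, 0.3583, 0.042]
orientation: [[-1.0, 0.001, 0.001], [0.001, 1.0, 0.001], [-0.001, 0.001, -1.0]]
ft_force: [-0.4, -0.0, -1.7]
opening: 0.0477
```

```bash
python3 plan.py .6496 -.1645 .1 91; python3 - <<'E'
from h import *
i=get_image("side")[:,:,::-1]; cv2.imwrite("pics/s2.png",cv2.resize(i[100:190,140:240],(660,594)))
E
```

```text
t 3.32 pos [0.5682 0.3583 0.042 ] yaw_y 89.96 tilt [0.0008 0.0007] F [-0.4 -0.  -1.7] open 0.0477
now-frame cm [ -8.18 -52.27  -5.83] az -0.0182
after-turn cm [ -7.22 -52.41  -5.8 ] tilt fix ax,ay [7.01161269e-04 8.11927556e-04 8.21851789e-09]
```

View pics/s2.png

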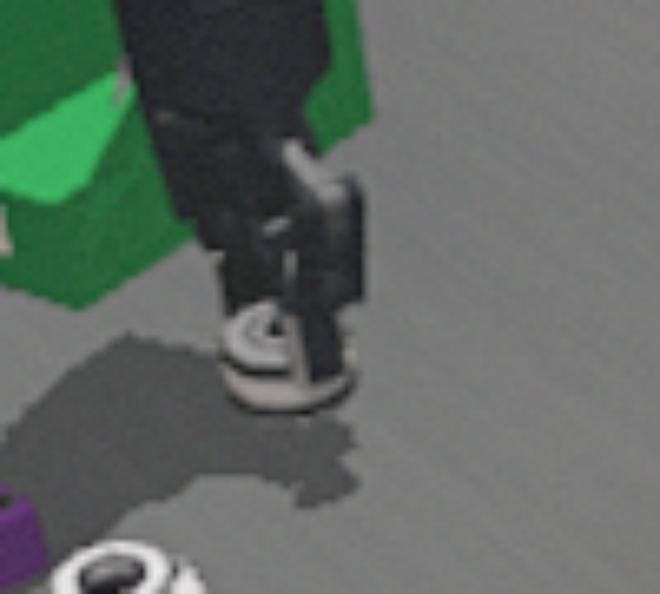

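The piston is held level (Fz −1.7 N). Carrying it to the round pocket.

carry_out(increments=[{"tx": 0, "ty": -1, "tz": -2, "ax": 0, "ay": 0, "az": 0, "claw": 4}, {"tx": -0.5, "ty": -2.5, "tz": -2, "ax": 0, "ay": 0, "az": 0, "claw": 4}, {"tx": -0.5, "ty": -3.7, "tz": -1, "ax": 0, "ay": 0, "az": 0, "claw": 4}, {"tx": -0.5, "ty": -3.7, "tz": 0, "ax": 0, "ay": 0, "az": 0, "claw": 4}, {"tx": -0.5, "ty": -3.7, "tz": 0, "ax": 0, "ay": 0, "az": 0, "claw": 4}, {"tx": -0.5, "ty": -3.7, "tz": 0, "ax": 0, "ay": 0, "az": 0, "claw": 4}, {"tx": -0.5, "ty": -3.7, "tz": 0, "ax": 0, "ay": 0, "az": 0, "claw": 4}, {"tx": -0.5, "ty": -3.7, "tz": 0, "ax": 0, "ay": 0, "az": 0, "claw": 4}])

```text
clock: 4.03
ee_pos: [0.6023, 0.0992, 0.0909]
orientation: [[-1.0, 0.001, -0.001], [0.001, 1.0, -0.0], [0.001, -0.0, -1.0]]
ft_force: [0.8, -0.2, -1.3]
opening: 0.0481
```

carry_out(increments=[{"tx": -0.5, "ty": -3.7, "tz": 0, "ax": 0, "ay": 0, "az": 0, "claw": 4}, {"tx": -0.5, "ty": -3.7, "tz": 0, "ax": 0, "ay": 0, "az": 0, "claw": 4}, {"tx": -0.5, "ty": -3.7, "tz": 0, "ax": 0, "ay": 0, "az": 0, "claw": 4}, {"tx": -0.5, "ty": -3.7, "tz": 0, "ax": 0, "ay": 0, "az": 0, "claw": 4}, {"tx": -0.5, "ty": -3.7, "tz": 0, "ax": 0, "ay": 0, "az": 0, "claw": 4}, {"tx": -0.5, "ty": -3.7, "tz": 0, "ax": 0, "ay": 0, "az": 0, "claw": 4}, {"tx": -0.5, "ty": -2.5, "tz": 0, "ax": 0, "ay": 0, "az": 0, "claw": 4}, {"tx": -0.5, "ty": -1.2, "tz": 0, "ax": 0, "ay": 0, "az": 0, "claw": 4}])

```text
clock: 4.7
ee_pos: [0.6413, -0.1644, 0.0908]
orientation: [[-1.0, 0.007, -0.001], [0.007, 1.0, -0.003], [0.001, -0.003, -1.0]]
ft_force: [-0.7, 0.1, -1.2]
opening: 0.0478
```

carry_out(increments=[{"tx": 0, "ty": 0, "tz": 0, "ax": 0, "ay": 0, "az": 0, "claw": 4}, {"tx": 0, "ty": 0, "tz": 0, "ax": 0, "ay": 0, "az": 0, "claw": 4}, {"tx": 0, "ty": 0, "tz": 0, "ax": 0, "ay": 0, "az": 0, "claw": 4}, {"tx": 0, "ty": 0, "tz": 0, "ax": 0, "ay": 0, "az": 0, "claw": 4}])

```text
clock: 5.03
ee_pos: [0.6427, -0.1545, 0.0909]
orientation: [[-1.0, -0.003, -0.001], [-0.003, 1.0, 0.002], [0.001, 0.002, -1.0]]
ft_force: [0.1, 0.5, -1.3]
opening: 0.0479
```

```bash
python3 plan.py .6496 -.1645 .0245 90
```

```text
t 5.03 pos [ 0.6427 -0.1545  0.0909] yaw_y 90.18 tilt [-0.0007  0.0021] F [ 0.1  0.5 -1.3] open 0.0479
now-frame cm [-0.69 -1.01  6.64] az 0.0032
after-turn cm [-0.69 -1.    6.64] tilt fix ax,ay [ 2.11474772e-03 -7.41588701e-04 -9.28841819e-08]
```

carry_out(increments=[{"tx": -0.3, "ty": -0.35, "tz": 1, "ax": 0, "ay": 0, "az": 0, "claw": 4}, {"tx": -0.3, "ty": -0.35, "tz": 1.5, "ax": 0, "ay": 0, "az": 0, "claw": 4}, {"tx": 0, "ty": 0, "tz": 1.2, "ax": 0, "ay": 0, "az": 0, "claw": 4}, {"tx": 0, "ty": 0, "tz": 0.9, "ax": 0, "ay": 0, "az": 0, "claw": 4}, {"tx": 0, "ty": 0, "tz": 0.6, "ax": 0, "ay": 0, "az": 0, "claw": 4}, {"tx": 0, "ty": 0, "tz": 0.3, "ax": 0, "ay": 0, "az": 0, "claw": 4}, {"tx": 0, "ty": 0, "tz": 0.2, "ax": 0, "ay": 0, "az": 0, "claw": 4}, {"tx": 0, "ty": 0, "tz": 0, "ax": 0, "ay": 0, "az": 0, "claw": 4}])

```text
clock: 5.7
ee_pos: [0.6485, -0.1649, 0.0339]
orientation: [[-1.0, 0.001, -0.0], [0.001, 1.0, 0.0], [0.0, 0.0, -1.0]]
ft_force: [-0.0, -0.2, -1.2]
opening: 0.0477
```

```bash
python3 plan.py .6496 -.1645 .0245 90; python3 - <<'E'
from h import *
i=get_image("side")[:,:,::-1]; cv2.imwrite("pics/s3.png",cv2.resize(i[180:300,270:430],(800,600)))
E
```

```text
t 5.7 pos [ 0.6485 -0.1649  0.0339] yaw_y 89.96 tilt [-0.0003  0.0002] F [-0.  -0.2 -1.2] open 0.0477
now-frame cm [-0.11  0.04  0.94] az -0.0007
after-turn cm [-0.11  0.04  0.94] tilt fix ax,ay [ 1.94290653e-04 -3.49141735e-04 -1.14406250e-08]
```

View pics/s3.png

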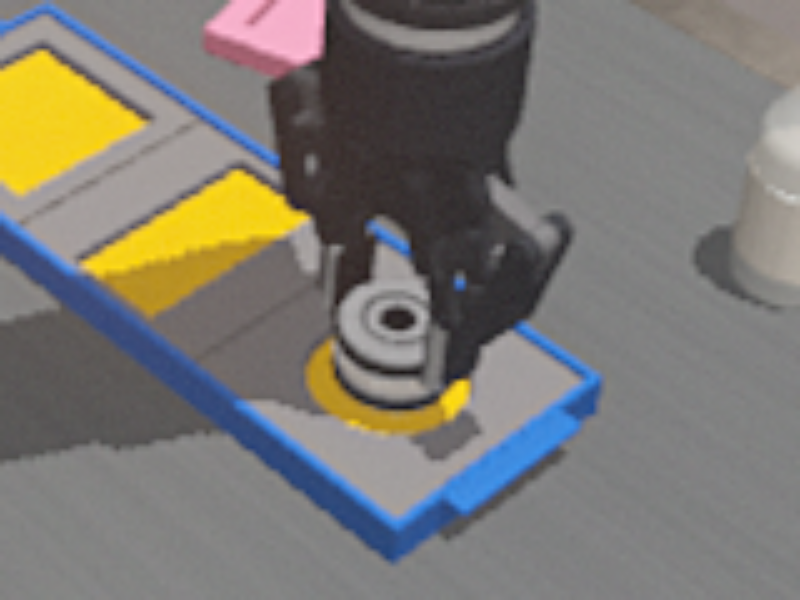

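The piston hangs level just above the middle of the round pocket. Lowering the last 9 mm.

carry_out(increments=[{"tx": 0, "ty": 0, "tz": 0.3, "ax": 0, "ay": 0, "az": 0, "claw": 4}, {"tx": 0, "ty": 0, "tz": 0.3, "ax": 0, "ay": 0, "az": 0, "claw": 4}, {"tx": 0, "ty": 0, "tz": 0.2, "ax": 0, "ay": 0, "az": 0, "claw": 4}, {"tx": 0, "ty": 0, "tz": 0.1, "ax": 0, "ay": 0, "az": 0, "claw": 4}, {"tx": 0, "ty": 0, "tz": 0, "ax": 0, "ay": 0, "az": 0, "claw": 4}, {"tx": 0, "ty": 0, "tz": 0, "ax": 0, "ay": 0, "az": 0, "claw": 4}])

```text
clock: 6.25
ee_pos: [0.6486, -0.1649, 0.0252]
orientation: [[-1.0, 0.001, 0.0], [0.001, 1.0, 0.0], [-0.0, 0.0, -1.0]]
ft_force: [0.9, 0.2, -1.6]
opening: 0.0475
```

carry_out(increments=[{"tx": 0, "ty": 0, "tz": 0.1, "ax": 0, "ay": 0, "az": 0, "claw": 4}, {"tx": 0, "ty": 0, "tz": 0.05, "ax": 0, "ay": 0, "az": 0, "claw": 4}, {"tx": 0, "ty": 0, "tz": 0, "ax": 0, "ay": 0, "az": 0, "claw": 4}, {"tx": 0, "ty": 0, "tz": 0, "ax": 0, "ay": 0, "az": 0, "claw": 4}])

```text
clock: 6.58
ee_pos: [0.6487, -0.165, 0.024]
orientation: [[-1.0, 0.001, 0.0], [0.001, 1.0, 0.0], [-0.0, 0.0, -1.0]]
ft_force: [0.2, -0.4, -0.0]
opening: 0.0476
```

Contact: the weight has come off the wrist. Releasing.

carry_out(increments=[{"tx": 0, "ty": 0, "tz": 0, "ax": 0, "ay": 0, "az": 0, "claw": 7}, {"tx": 0, "ty": 0, "tz": 0, "ax": 0, "ay": 0, "az": 0, "claw": 7}, {"tx": 0, "ty": 0, "tz": 0, "ax": 0, "ay": 0, "az": 0, "claw": 7}, {"tx": 0, "ty": 0, "tz": 0, "ax": 0, "ay": 0, "az": 0, "claw": 7}, {"tx": 0, "ty": 0, "tz": -1, "ax": 0, "ay": 0, "az": 0, "claw": 7}, {"tx": 0, "ty": 0, "tz": -2.5, "ax": 0, "ay": 0, "az": 0, "claw": 7}, {"tx": 0, "ty": 0, "tz": -3, "ax": 0, "ay": 0, "az": 0, "claw": 7}, {"tx": 0, "ty": 0, "tz": -1, "ax": 0, "ay": 0, "az": 0, "claw": 7}])

```text
clock: 7.25
ee_pos: [0.6514, -0.1659, 0.1039]
orientation: [[-1.0, 0.001, 0.007], [0.001, 1.0, -0.002], [-0.007, -0.001, -1.0]]
ft_force: [1.4, -0.7, 1.5]
opening: 0.0701
```

```bash
python3 plan.py .4326 -.0825 .1 39.8
```

```text
t 7.25 pos [ 0.6514 -0.1659  0.1039] yaw_y 89.95 tilt [ 0.0074 -0.0015] F [ 1.4 -0.7  1.5] open 0.0701
now-frame cm [21.89  8.32  0.22] az 0.8752
after-turn cm [ 20.41 -11.47   0.39] tilt fix ax,ay [-1.49882383e-03  7.36258009e-03  9.84843099e-08]
```

carry_out(increments=[{"tx": 1.5, "ty": 0.6, "tz": 0, "ax": 0, "ay": 0, "az": 0, "claw": 7}, {"tx": 3.5, "ty": 1.3, "tz": 0, "ax": 0, "ay": 0, "az": 0, "claw": 7}, {"tx": 3.7, "ty": 1.4, "tz": 0, "ax": 0, "ay": 0, "az": 0, "claw": 7}, {"tx": 3.7, "ty": 1.4, "tz": 0, "ax": 0, "ay": 0, "az": 0, "claw": 7}, {"tx": 3.7, "ty": 1.4, "tz": 0, "ax": 0, "ay": 0, "az": 0, "claw": 7}, {"tx": 3, "ty": 1.2, "tz": 0, "ax": 0, "ay": 0, "az": 0, "claw": 7}, {"tx": 2, "ty": 0.7, "tz": 0, "ax": 0, "ay": 0, "az": 0, "claw": 7}, {"tx": 0.8, "ty": 0.3, "tz": 0, "ax": 0, "ay": 0, "az": 0, "claw": 7}])

```text
clock: 7.92
ee_pos: [0.4261, -0.0808, 0.0987]
orientation: [[-1.0, -0.0, -0.002], [-0.0, 1.0, 0.001], [0.002, 0.001, -1.0]]
ft_force: [0.0, 0.4, -0.8]
opening: 0.0698
```

carry_out(increments=[{"tx": 0, "ty": 0, "tz": 0, "ax": 0, "ay": 0, "az": 0.11, "claw": 7}, {"tx": 0, "ty": 0, "tz": 0, "ax": 0, "ay": 0, "az": 0.12, "claw": 7}, {"tx": 0, "ty": 0, "tz": 0, "ax": 0, "ay": 0, "az": 0.12, "claw": 7}, {"tx": 0, "ty": 0, "tz": 0, "ax": 0, "ay": 0, "az": 0.12, "claw": 7}, {"tx": 0, "ty": 0, "tz": 0, "ax": 0, "ay": 0, "az": 0.12, "claw": 7}, {"tx": 0, "ty": 0, "tz": 0, "ax": 0, "ay": 0, "az": 0.12, "claw": 7}, {"tx": 0, "ty": 0, "tz": 0, "ax": 0, "ay": 0, "az": 0.11, "claw": 7}, {"tx": 0, "ty": 0, "tz": 0, "ax": 0, "ay": 0, "az": 0.055, "claw": 7}])

```text
clock: 8.58
ee_pos: [0.4313, -0.0822, 0.0993]
orientation: [[-0.637, 0.771, 0.002], [0.771, 0.637, -0.0], [-0.002, 0.001, -1.0]]
ft_force: [-0.1, -0.0, 0.1]
opening: 0.0696
```

carry_out(increments=[{"tx": 0, "ty": 0, "tz": 0, "ax": 0, "ay": 0, "az": 0, "claw": 7}, {"tx": 0, "ty": 0, "tz": 0, "ax": 0, "ay": 0, "az": 0, "claw": 7}, {"tx": 0, "ty": 0, "tz": 0, "ax": 0, "ay": 0, "az": 0, "claw": 7}, {"tx": 0, "ty": 0, "tz": 0, "ax": 0, "ay": 0, "az": 0, "claw": 7}])

```text
clock: 8.92
ee_pos: [0.43, -0.0819, 0.0989]
orientation: [[-0.641, 0.768, 0.0], [0.768, 0.641, 0.0], [-0.0, 0.0, -1.0]]
ft_force: [0.5, 0.1, 0.2]
opening: 0.0701
```

```bash
python3 plan.py .4326 -.0825 .012 39.8
```

```text
t 8.92 pos [ 0.43   -0.0819  0.0989] yaw_y 39.87 tilt [0.0005 0.    ] F [0.5 0.1 0.2] open 0.0701
now-frame cm [-0.21  0.16  8.69] az 0.0012
after-turn cm [-0.21  0.16  8.69] tilt fix ax,ay [ 3.72780360e-04  2.74296547e-04 -1.42156975e-08]
```

carry_out(increments=[{"tx": -0.2, "ty": 0.15, "tz": 1.5, "ax": 0, "ay": 0, "az": 0, "claw": 7}, {"tx": 0, "ty": 0, "tz": 2, "ax": 0, "ay": 0, "az": 0, "claw": 7}, {"tx": 0, "ty": 0, "tz": 2, "ax": 0, "ay": 0, "az": 0, "claw": 7}, {"tx": 0, "ty": 0, "tz": 1.5, "ax": 0, "ay": 0, "az": 0, "claw": 7}, {"tx": 0, "ty": 0, "tz": 0.9, "ax": 0, "ay": 0, "az": 0, "claw": 7}, {"tx": 0, "ty": 0, "tz": 0.5, "ax": 0, "ay": 0, "az": 0, "claw": 7}, {"tx": 0, "ty": 0, "tz": 0.2, "ax": 0, "ay": 0, "az": 0, "claw": 7}, {"tx": 0, "ty": 0, "tz": 0, "ax": 0, "ay": 0, "az": 0, "claw": 7}])

```text
clock: 9.58
ee_pos: [0.4324, -0.0824, 0.0129]
orientation: [[-0.641, 0.768, 0.0], [0.768, 0.641, 0.0], [-0.0, 0.0, -1.0]]
ft_force: [-0.8, -0.5, 1.0]
opening: 0.0701
```

carry_out(increments=[{"tx": 0, "ty": 0, "tz": 0, "ax": 0, "ay": 0, "az": 0, "claw": 2}, {"tx": 0, "ty": 0, "tz": 0, "ax": 0, "ay": 0, "az": 0, "claw": 2}, {"tx": 0, "ty": 0, "tz": 0, "ax": 0, "ay": 0, "az": 0, "claw": 2}, {"tx": 0, "ty": 0, "tz": 0, "ax": 0, "ay": 0, "az": 0, "claw": 2}, {"tx": 0, "ty": 0, "tz": 0, "ax": 0, "ay": 0, "az": 0, "claw": 2}, {"tx": 0, "ty": 0, "tz": 0, "ax": 0, "ay": 0, "az": 0, "claw": 2}])

```text
clock: 10.08
ee_pos: [0.4333, -0.0822, 0.0138]
orientation: [[-0.641, 0.768, 0.002], [0.768, 0.641, 0.0], [-0.001, 0.002, -1.0]]
ft_force: [0.4, 1.4, 5.5]
opening: 0.0306
```

carry_out(increments=[{"tx": 0, "ty": 0, "tz": -0.3, "ax": 0, "ay": 0, "az": 0, "claw": 2}, {"tx": 0, "ty": 0, "tz": -0.8, "ax": 0, "ay": 0, "az": 0, "claw": 2}, {"tx": 0, "ty": 0, "tz": -1, "ax": 0, "ay": 0, "az": 0, "claw": 2}, {"tx": 0, "ty": 0, "tz": -0.8, "ax": 0, "ay": 0, "az": 0, "claw": 2}, {"tx": 0, "ty": 0, "tz": 0, "ax": 0, "ay": 0, "az": 0, "claw": 2}, {"tx": 0, "ty": 0, "tz": 0, "ax": 0, "ay": 0, "az": 0, "claw": 2}])

```text
clock: 10.58
ee_pos: [0.4327, -0.0823, 0.0426]
orientation: [[-0.641, 0.768, 0.002], [0.768, 0.641, 0.0], [-0.001, 0.002, -1.0]]
ft_force: [0.2, -0.6, -3.7]
opening: 0.031
```

```bash
python3 plan.py .647 -.0487 .09 91; python3 - <<'E'
from h import *
i=get_image("side")[:,:,::-1]; cv2.imwrite("pics/s4.png",cv2.resize(i[200:320,180:400],(800,436)))
E
```

```text
t 10.58 pos [ 0.4327 -0.0823  0.0426] yaw_y 39.83 tilt [0.0019 0.0002] F [ 0.2 -0.6 -3.7] open 0.031
now-frame cm [-11.15  18.62  -4.7 ] az -0.8931
after-turn cm [-21.48   2.99  -4.74] tilt fix ax,ay [1.55994899e-03 1.09552630e-03 7.99249299e-08]
```

View pics/s4.png

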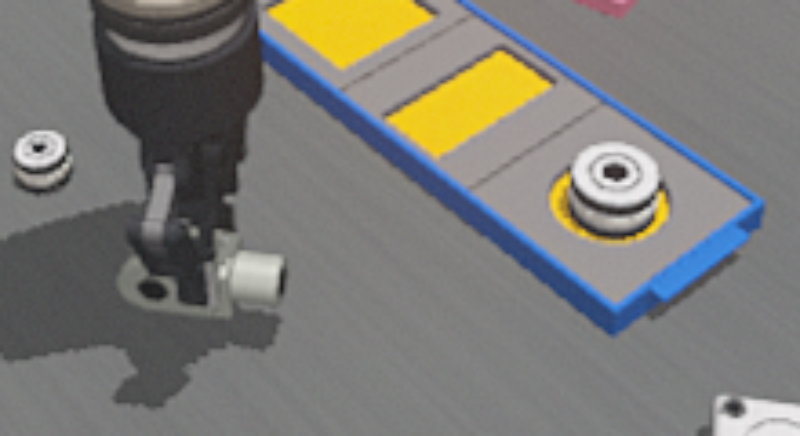

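The fork is gripped at its middle and level, and the piston sits in its pocket. Next: lift, turn and carry.

carry_out(increments=[{"tx": 0, "ty": 0, "tz": -1.5, "ax": 0, "ay": 0, "az": -0.1, "claw": 2}, {"tx": 0, "ty": 0, "tz": -2, "ax": 0, "ay": 0, "az": -0.12, "claw": 2}, {"tx": 0, "ty": 0, "tz": -1, "ax": 0, "ay": 0, "az": -0.12, "claw": 2}, {"tx": 0, "ty": 0, "tz": 0, "ax": 0, "ay": 0, "az": -0.12, "claw": 2}, {"tx": 0, "ty": 0, "tz": 0, "ax": 0, "ay": 0, "az": -0.12, "claw": 2}, {"tx": 0, "ty": 0, "tz": 0, "ax": 0, "ay": 0, "az": -0.12, "claw": 2}, {"tx": 0, "ty": 0, "tz": 0, "ax": 0, "ay": 0, "az": -0.12, "claw": 2}, {"tx": 0, "ty": 0, "tz": 0, "ax": 0, "ay": 0, "az": -0.073, "claw": 2}])

```text
clock: 11.3
ee_pos: [0.4314, -0.0823, 0.0862]
orientation: [[-1.0, -0.022, -0.001], [-0.022, 1.0, 0.0], [0.001, 0.0, -1.0]]
ft_force: [0.5, -0.4, -3.6]
opening: 0.0309
```

carry_out(increments=[{"tx": -1.5, "ty": 0.3, "tz": 0, "ax": 0, "ay": 0, "az": 0, "claw": 2}, {"tx": -3, "ty": 0.4, "tz": 0, "ax": 0, "ay": 0, "az": 0, "claw": 2}, {"tx": -3.7, "ty": 0.5, "tz": 0, "ax": 0, "ay": 0, "az": 0, "claw": 2}, {"tx": -3.7, "ty": 0.5, "tz": 0, "ax": 0, "ay": 0, "az": 0, "claw": 2}, {"tx": -3.7, "ty": 0.5, "tz": 0, "ax": 0, "ay": 0, "az": 0, "claw": 2}, {"tx": -3, "ty": 0.4, "tz": 0, "ax": 0, "ay": 0, "az": 0, "claw": 2}, {"tx": -2, "ty": 0.3, "tz": 0, "ax": 0, "ay": 0, "az": 0, "claw": 2}, {"tx": -0.8, "ty": 0.1, "tz": 0, "ax": 0, "ay": 0, "az": 0, "claw": 2}])

```text
clock: 11.97
ee_pos: [0.6484, -0.0471, 0.0857]
orientation: [[-1.0, -0.019, 0.001], [-0.019, 1.0, 0.001], [-0.001, 0.001, -1.0]]
ft_force: [-0.0, -0.5, -3.4]
opening: 0.0304
```

carry_out(increments=[{"tx": 0, "ty": 0, "tz": 0, "ax": 0, "ay": 0, "az": 0, "claw": 2}, {"tx": 0, "ty": 0, "tz": 0, "ax": 0, "ay": 0, "az": 0, "claw": 2}, {"tx": 0, "ty": 0, "tz": 0, "ax": 0, "ay": 0, "az": 0, "claw": 2}, {"tx": 0, "ty": 0, "tz": 0, "ax": 0, "ay": 0, "az": 0, "claw": 2}, {"tx": 0, "ty": 0, "tz": 0, "ax": 0, "ay": 0, "az": 0, "claw": 2}, {"tx": 0, "ty": 0, "tz": 0, "ax": 0, "ay": 0, "az": 0, "claw": 2}])

```text
clock: 12.47
ee_pos: [0.6449, -0.049, 0.0871]
orientation: [[-1.0, -0.017, -0.0], [-0.017, 1.0, 0.0], [0.0, 0.0, -1.0]]
ft_force: [-0.8, 0.6, -3.2]
opening: 0.0306
```

```bash
python3 plan.py .647 -.0487 .024 91
```

```text
t 12.47 pos [ 0.6449 -0.049   0.0871] yaw_y 90.96 tilt [-0.0001  0.0001] F [-0.8  0.6 -3.2] open 0.0306
now-frame cm [-0.21  0.02  6.31] az -0.0007
after-turn cm [-0.21  0.02  6.31] tilt fix ax,ay [ 1.24080984e-04 -1.32860603e-04 -1.30942831e-09]
```

carry_out(increments=[{"tx": -0.2, "ty": 0, "tz": 1.2, "ax": 0, "ay": 0, "az": 0, "claw": 2}, {"tx": 0, "ty": 0, "tz": 1.5, "ax": 0, "ay": 0, "az": 0, "claw": 2}, {"tx": 0, "ty": 0, "tz": 1.2, "ax": 0, "ay": 0, "az": 0, "claw": 2}, {"tx": 0, "ty": 0, "tz": 0.8, "ax": 0, "ay": 0, "az": 0, "claw": 2}, {"tx": 0, "ty": 0, "tz": 0.5, "ax": 0, "ay": 0, "az": 0, "claw": 2}, {"tx": 0, "ty": 0, "tz": 0.2, "ax": 0, "ay": 0, "az": 0, "claw": 2}, {"tx": 0, "ty": 0, "tz": 0, "ax": 0, "ay": 0, "az": 0, "claw": 2}, {"tx": 0, "ty": 0, "tz": 0, "ax": 0, "ay": 0, "az": 0, "claw": 2}])

```text
clock: 13.13
ee_pos: [0.648, -0.0487, 0.0332]
orientation: [[-1.0, -0.017, 0.001], [-0.017, 1.0, 0.0], [-0.001, 0.0, -1.0]]
ft_force: [0.4, -0.1, -2.8]
opening: 0.0306
```

```bash
python3 plan.py .647 -.0487 .024 91; python3 - <<'E'
from h import *
i=get_image("side")[:,:,::-1]; cv2.imwrite("pics/s5.png",cv2.resize(i[150:280,230:400],(784,600)))
E
```

```text
t 13.13 pos [ 0.648  -0.0487  0.0332] yaw_y 90.98 tilt [0.0009 0.    ] F [ 0.4 -0.1 -2.8] open 0.0306
now-frame cm [0.1  0.   0.92] az -0.0003
after-turn cm [0.1  0.   0.92] tilt fix ax,ay [ 2.70188398e-05  8.97549297e-04 -3.82049253e-08]
```

View pics/s5.png

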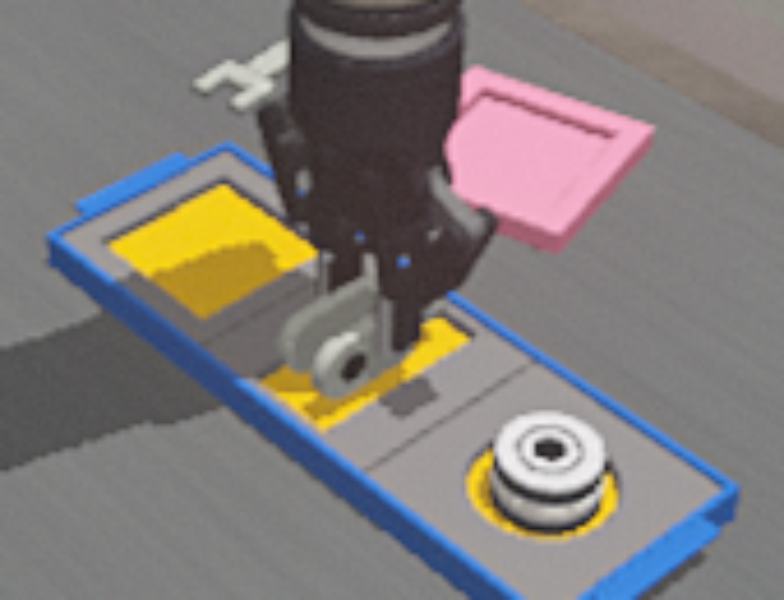

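The fork is lined up over the oblong pocket. Lowering.

carry_out(increments=[{"tx": 0.05, "ty": 0, "tz": 0.3, "ax": 0, "ay": 0, "az": 0, "claw": 2}, {"tx": 0, "ty": 0, "tz": 0.3, "ax": 0, "ay": 0, "az": 0, "claw": 2}, {"tx": 0, "ty": 0, "tz": 0.2, "ax": 0, "ay": 0, "az": 0, "claw": 2}, {"tx": 0, "ty": 0, "tz": 0.1, "ax": 0, "ay": 0, "az": 0, "claw": 2}, {"tx": 0, "ty": 0, "tz": 0.05, "ax": 0, "ay": 0, "az": 0, "claw": 2}, {"tx": 0, "ty": 0, "tz": 0, "ax": 0, "ay": 0, "az": 0, "claw": 2}, {"tx": 0, "ty": 0, "tz": 0, "ax": 0, "ay": 0, "az": 0, "claw": 2}])

```text
clock: 13.77
ee_pos: [0.6468, -0.0486, 0.0239]
orientation: [[-1.0, -0.017, -0.001], [-0.017, 1.0, 0.0], [0.001, 0.0, -1.0]]
ft_force: [-4.0, 0.7, 3.9]
opening: 0.0307
```

carry_out(increments=[{"tx": 0, "ty": 0, "tz": 0, "ax": 0, "ay": 0, "az": 0, "claw": 6}, {"tx": 0, "ty": 0, "tz": 0, "ax": 0, "ay": 0, "az": 0, "claw": 6}, {"tx": 0, "ty": 0, "tz": 0, "ax": 0, "ay": 0, "az": 0, "claw": 6}, {"tx": 0, "ty": 0, "tz": 0, "ax": 0, "ay": 0, "az": 0, "claw": 6}, {"tx": 0, "ty": 0, "tz": -1, "ax": 0, "ay": 0, "az": 0, "claw": 6}, {"tx": 0, "ty": 0, "tz": -2.5, "ax": 0, "ay": 0, "az": 0, "claw": 6}, {"tx": 0, "ty": 0, "tz": -3.5, "ax": 0, "ay": 0, "az": 0, "claw": 6}, {"tx": 0, "ty": 0, "tz": -2, "ax": 0, "ay": 0, "az": 0, "claw": 6}])

```text
clock: 14.43
ee_pos: [0.6488, -0.0489, 0.1172]
orientation: [[-1.0, -0.017, 0.005], [-0.017, 1.0, -0.0], [-0.005, -0.0, -1.0]]
ft_force: [1.3, -0.2, 0.6]
opening: 0.0597
```

```bash
python3 plan.py .441 .257 .12 78.2
```

```text
t 14.43 pos [ 0.6488 -0.0489  0.1172] yaw_y 90.98 tilt [ 0.0046 -0.0001] F [ 1.3 -0.2  0.6] open 0.0597
now-frame cm [20.25 30.94 -0.38] az 0.223
after-turn cm [26.6  25.7  -0.28] tilt fix ax,ay [-1.95282106e-04  4.54835900e-03  8.53557195e-08]
```

carry_out(increments=[{"tx": 0, "ty": 0, "tz": 0, "ax": 0, "ay": 0, "az": 0.111, "claw": 7}, {"tx": 0, "ty": 0, "tz": 0, "ax": 0, "ay": 0, "az": 0.112, "claw": 7}, {"tx": 1.3, "ty": 1.2, "tz": 0, "ax": 0, "ay": 0, "az": 0, "claw": 7}, {"tx": 2.5, "ty": 2.4, "tz": 0, "ax": 0, "ay": 0, "az": 0, "claw": 7}, {"tx": 2.7, "ty": 2.6, "tz": 0, "ax": 0, "ay": 0, "az": 0, "claw": 7}, {"tx": 2.7, "ty": 2.6, "tz": 0, "ax": 0, "ay": 0, "az": 0, "claw": 7}, {"tx": 2.7, "ty": 2.6, "tz": 0, "ax": 0, "ay": 0, "az": 0, "claw": 7}, {"tx": 2.7, "ty": 2.6, "tz": 0, "ax": 0, "ay": 0, "az": 0, "claw": 7}])

```text
clock: 15.1
ee_pos: [0.532, 0.1196, 0.1142]
orientation: [[-0.979, 0.205, 0.001], [0.205, 0.979, 0.001], [-0.001, 0.001, -1.0]]
ft_force: [1.4, 1.4, 0.2]
opening: 0.0697
```

carry_out(increments=[{"tx": 2.7, "ty": 2.6, "tz": 0, "ax": 0, "ay": 0, "az": 0, "claw": 7}, {"tx": 2.7, "ty": 2.6, "tz": 0, "ax": 0, "ay": 0, "az": 0, "claw": 7}, {"tx": 2.7, "ty": 2.6, "tz": 0, "ax": 0, "ay": 0, "az": 0, "claw": 7}, {"tx": 2, "ty": 1.9, "tz": 0, "ax": 0, "ay": 0, "az": 0, "claw": 7}, {"tx": 1.3, "ty": 1.3, "tz": 0, "ax": 0, "ay": 0, "az": 0, "claw": 7}, {"tx": 0.6, "ty": 0.7, "tz": 0, "ax": 0, "ay": 0, "az": 0, "claw": 7}, {"tx": 0, "ty": 0, "tz": 0, "ax": 0, "ay": 0, "az": 0, "claw": 7}, {"tx": 0, "ty": 0, "tz": 0, "ax": 0, "ay": 0, "az": 0, "claw": 7}])

```text
clock: 15.77
ee_pos: [0.44, 0.2567, 0.1138]
orientation: [[-0.979, 0.205, 0.001], [0.205, 0.979, -0.0], [-0.001, 0.0, -1.0]]
ft_force: [-0.1, -0.5, 0.3]
opening: 0.0701
```

carry_out(increments=[{"tx": 0, "ty": 0, "tz": 0, "ax": 0, "ay": 0, "az": 0, "claw": 7}, {"tx": 0, "ty": 0, "tz": 0, "ax": 0, "ay": 0, "az": 0, "claw": 7}, {"tx": 0, "ty": 0, "tz": 0, "ax": 0, "ay": 0, "az": 0, "claw": 7}])

```text
clock: 16.02
ee_pos: [0.4401, 0.2558, 0.1133]
orientation: [[-0.978, 0.207, 0.0], [0.207, 0.978, -0.0], [-0.0, -0.0, -1.0]]
ft_force: [-0.1, -0.8, -0.2]
opening: 0.07
```

```bash
python3 plan.py .441 .257 .037 78.2
```

```text
t 16.02 pos [0.4401 0.2558 0.1133] yaw_y 78.06 tilt [ 0.0003 -0.0004] F [-0.1 -0.8 -0.2] open 0.07
now-frame cm [-0.06  0.13  7.63] az -0.0025
after-turn cm [-0.07  0.13  7.63] tilt fix ax,ay [-3.19980180e-04  3.48187988e-04  5.77535532e-09]
```

carry_out(increments=[{"tx": -0.06, "ty": 0.12, "tz": 1.5, "ax": 0, "ay": 0, "az": 0, "claw": 7}, {"tx": 0, "ty": 0, "tz": 1.8, "ax": 0, "ay": 0, "az": 0, "claw": 7}, {"tx": 0, "ty": 0, "tz": 1.8, "ax": 0, "ay": 0, "az": 0, "claw": 7}, {"tx": 0, "ty": 0, "tz": 1.2, "ax": 0, "ay": 0, "az": 0, "claw": 7}, {"tx": 0, "ty": 0, "tz": 0.8, "ax": 0, "ay": 0, "az": 0, "claw": 7}, {"tx": 0, "ty": 0, "tz": 0.5, "ax": 0, "ay": 0, "az": 0, "claw": 7}, {"tx": 0, "ty": 0, "tz": 0, "ax": 0, "ay": 0, "az": 0, "claw": 7}, {"tx": 0, "ty": 0, "tz": 0, "ax": 0, "ay": 0, "az": 0, "claw": 7}])

```text
clock: 16.68
ee_pos: [0.4405, 0.2583, 0.0376]
orientation: [[-0.979, 0.205, 0.0], [0.205, 0.979, 0.0], [-0.0, 0.0, -1.0]]
ft_force: [0.3, 0.0, 0.3]
opening: 0.0698
```

carry_out(increments=[{"tx": 0, "ty": 0, "tz": 0, "ax": 0, "ay": 0, "az": 0, "claw": 2.5}, {"tx": 0, "ty": 0, "tz": 0, "ax": 0, "ay": 0, "az": 0, "claw": 2.5}, {"tx": 0, "ty": 0, "tz": 0, "ax": 0, "ay": 0, "az": 0, "claw": 2.5}, {"tx": 0, "ty": 0, "tz": 0, "ax": 0, "ay": 0, "az": 0, "claw": 2.5}, {"tx": 0, "ty": 0, "tz": 0, "ax": 0, "ay": 0, "az": 0, "claw": 2.5}, {"tx": 0, "ty": 0, "tz": 0, "ax": 0, "ay": 0, "az": 0, "claw": 2.5}])

```text
clock: 17.18
ee_pos: [0.4406, 0.2586, 0.0385]
orientation: [[-0.979, 0.204, 0.001], [0.204, 0.979, 0.001], [-0.001, 0.001, -1.0]]
ft_force: [-0.7, -1.5, 5.8]
opening: 0.0377
```

carry_out(increments=[{"tx": 0, "ty": 0, "tz": -0.3, "ax": 0, "ay": 0, "az": 0, "claw": 2.5}, {"tx": 0, "ty": 0, "tz": -0.5, "ax": 0, "ay": 0, "az": 0, "claw": 2.5}, {"tx": 0, "ty": 0, "tz": -0.8, "ax": 0, "ay": 0, "az": 0, "claw": 2.5}, {"tx": 0, "ty": 0, "tz": -0.6, "ax": 0, "ay": 0, "az": 0, "claw": 2.5}, {"tx": 0, "ty": 0, "tz": 0, "ax": 0, "ay": 0, "az": 0, "claw": 2.5}, {"tx": 0, "ty": 0, "tz": 0, "ax": 0, "ay": 0, "az": 0, "claw": 2.5}])

```text
clock: 17.68
ee_pos: [0.4404, 0.2586, 0.0599]
orientation: [[-0.979, 0.204, 0.001], [0.204, 0.979, 0.001], [-0.001, 0.001, -1.0]]
ft_force: [0.1, 0.4, -4.0]
opening: 0.0373
```

```bash
python3 plan.py .6456 .066 .12 91; python3 - <<'E'
from h import *
i=get_image("side")[:,:,::-1]; cv2.imwrite("pics/s6.png",cv2.resize(i[120:280,100:340],(800,533)))
E
```

```text
t 17.68 pos [0.4404 0.2586 0.0599] yaw_y 78.21 tilt [0.0011 0.0009] F [ 0.1  0.4 -4. ] open 0.0373
now-frame cm [-24.03 -14.65  -6.  ] az -0.2232
after-turn cm [-20.18 -19.61  -6.01] tilt fix ax,ay [1.05921313e-03 8.64144563e-04 9.72678234e-09]
```

View pics/s6.png

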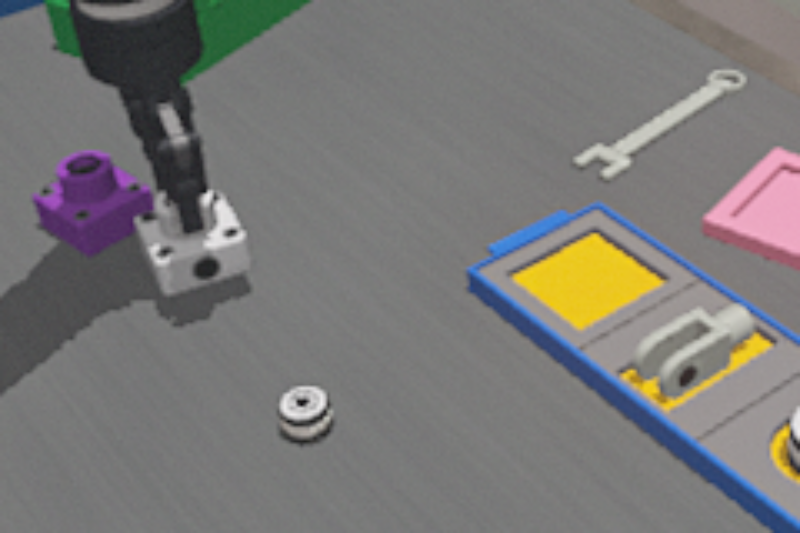

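The cap is held level by its collar, and the fork lies in its pocket. Carrying the cap over.

carry_out(increments=[{"tx": 0, "ty": 0, "tz": -1.5, "ax": 0, "ay": 0, "az": -0.07, "claw": 2.5}, {"tx": 0, "ty": 0, "tz": -2, "ax": 0, "ay": 0, "az": -0.09, "claw": 2.5}, {"tx": 0, "ty": 0, "tz": -1, "ax": 0, "ay": 0, "az": -0.063, "claw": 2.5}, {"tx": -1.2, "ty": -1.2, "tz": -0.5, "ax": 0, "ay": 0, "az": 0, "claw": 2.5}, {"tx": -2.2, "ty": -2.1, "tz": 0, "ax": 0, "ay": 0, "az": 0, "claw": 2.5}, {"tx": -2.5, "ty": -2.4, "tz": 0, "ax": 0, "ay": 0, "az": 0, "claw": 2.5}, {"tx": -2.5, "ty": -2.4, "tz": 0, "ax": 0, "ay": 0, "az": 0, "claw": 2.5}, {"tx": -2.5, "ty": -2.4, "tz": 0, "ax": 0, "ay": 0, "az": 0, "claw": 2.5}])

```text
clock: 18.4
ee_pos: [0.5513, 0.154, 0.1089]
orientation: [[-1.0, -0.018, -0.001], [-0.018, 1.0, -0.0], [0.001, -0.0, -1.0]]
ft_force: [0.5, 1.0, -3.3]
opening: 0.0377
```

carry_out(increments=[{"tx": -2.5, "ty": -2.4, "tz": 0, "ax": 0, "ay": 0, "az": 0, "claw": 2.5}, {"tx": -2.5, "ty": -2.4, "tz": 0, "ax": 0, "ay": 0, "az": 0, "claw": 2.5}, {"tx": -2, "ty": -2, "tz": 0, "ax": 0, "ay": 0, "az": 0, "claw": 2.5}, {"tx": -1.4, "ty": -1.4, "tz": 0, "ax": 0, "ay": 0, "az": 0, "claw": 2.5}, {"tx": -0.9, "ty": -0.9, "tz": 0, "ax": 0, "ay": 0, "az": 0, "claw": 2.5}, {"tx": 0, "ty": 0, "tz": 0, "ax": 0, "ay": 0, "az": 0, "claw": 2.5}, {"tx": 0, "ty": 0, "tz": 0, "ax": 0, "ay": 0, "az": 0, "claw": 2.5}, {"tx": 0, "ty": 0, "tz": 0, "ax": 0, "ay": 0, "az": 0, "claw": 2.5}])

```text
clock: 19.07
ee_pos: [0.6439, 0.068, 0.1087]
orientation: [[-1.0, -0.019, -0.002], [-0.019, 1.0, 0.001], [0.002, 0.002, -1.0]]
ft_force: [0.3, 0.3, -3.2]
opening: 0.0377
```

carry_out(increments=[{"tx": 0, "ty": 0, "tz": 0, "ax": 0, "ay": 0, "az": 0, "claw": 2.5}, {"tx": 0, "ty": 0, "tz": 0, "ax": 0, "ay": 0, "az": 0, "claw": 2.5}, {"tx": 0, "ty": 0, "tz": 0, "ax": 0, "ay": 0, "az": 0, "claw": 2.5}, {"tx": 0, "ty": 0, "tz": 0, "ax": 0, "ay": 0, "az": 0, "claw": 2.5}])

```text
clock: 19.4
ee_pos: [0.645, 0.0665, 0.1095]
orientation: [[-1.0, -0.018, 0.0], [-0.018, 1.0, 0.0], [-0.0, 0.0, -1.0]]
ft_force: [-0.1, 0.3, -2.7]
opening: 0.0376
```

```bash
python3 plan.py .6456 .066 .0485 91
```

```text
t 19.4 pos [0.645  0.0665 0.1095] yaw_y 91.05 tilt [0.     0.0003] F [-0.1  0.3 -2.7] open 0.0376
now-frame cm [-0.05 -0.06  6.1 ] az 0.0008
after-turn cm [-0.05 -0.05  6.1 ] tilt fix ax,ay [3.33930517e-04 4.57311425e-05 1.18840936e-08]
```

carry_out(increments=[{"tx": -0.05, "ty": -0.05, "tz": 1.2, "ax": 0, "ay": 0, "az": 0, "claw": 2.5}, {"tx": 0, "ty": 0, "tz": 1.4, "ax": 0, "ay": 0, "az": 0, "claw": 2.5}, {"tx": 0, "ty": 0, "tz": 1.2, "ax": 0, "ay": 0, "az": 0, "claw": 2.5}, {"tx": 0, "ty": 0, "tz": 0.8, "ax": 0, "ay": 0, "az": 0, "claw": 2.5}, {"tx": 0, "ty": 0, "tz": 0.4, "ax": 0, "ay": 0, "az": 0, "claw": 2.5}, {"tx": 0, "ty": 0, "tz": 0.1, "ax": 0, "ay": 0, "az": 0, "claw": 2.5}, {"tx": 0, "ty": 0, "tz": 0, "ax": 0, "ay": 0, "az": 0, "claw": 2.5}, {"tx": 0, "ty": 0, "tz": 0, "ax": 0, "ay": 0, "az": 0, "claw": 2.5}])

```text
clock: 20.07
ee_pos: [0.6465, 0.0654, 0.0588]
orientation: [[-1.0, -0.017, 0.001], [-0.017, 1.0, 0.0], [-0.001, 0.0, -1.0]]
ft_force: [-0.4, -0.2, -2.5]
opening: 0.0375
```

```bash
python3 plan.py .6456 .066 .0485 91; python3 - <<'E'
from h import *
i=get_image("side")[:,:,::-1]; cv2.imwrite("pics/s7.png",cv2.resize(i[140:260,220:380],(800,600)))
E
```

```text
t 20.07 pos [0.6465 0.0654 0.0588] yaw_y 90.99 tilt [0.0012 0.0003] F [-0.4 -0.2 -2.5] open 0.0375
now-frame cm [0.09 0.06 1.03] az -0.0002
after-turn cm [0.09 0.06 1.03] tilt fix ax,ay [2.37278480e-04 1.23716897e-03 5.96426306e-08]
```

View pics/s7.png

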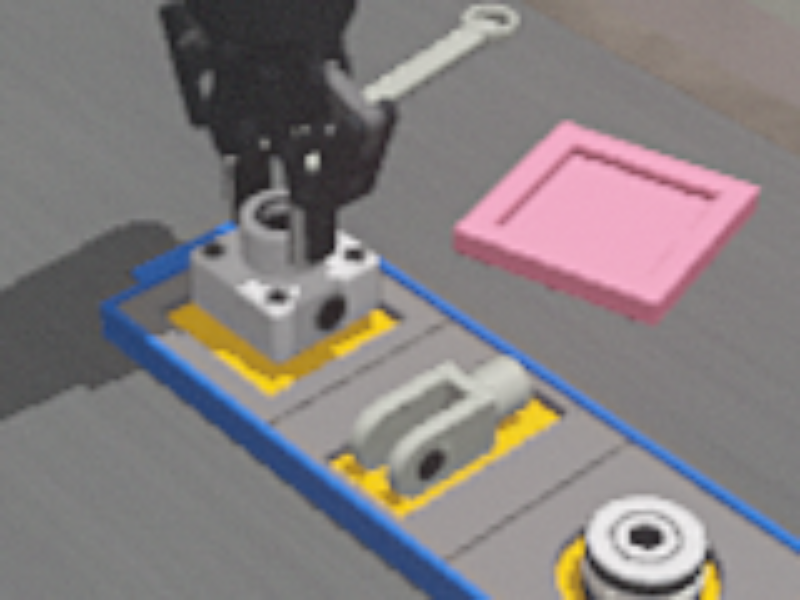

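The cap is aligned and centred just above the square pocket. Lowering.

carry_out(increments=[{"tx": 0.05, "ty": 0.05, "tz": 0.3, "ax": 0, "ay": 0, "az": 0, "claw": 2.5}, {"tx": 0, "ty": 0, "tz": 0.3, "ax": 0, "ay": 0, "az": 0, "claw": 2.5}, {"tx": 0, "ty": 0, "tz": 0.2, "ax": 0, "ay": 0, "az": 0, "claw": 2.5}, {"tx": 0, "ty": 0, "tz": 0.15, "ax": 0, "ay": 0, "az": 0, "claw": 2.5}, {"tx": 0, "ty": 0, "tz": 0.1, "ax": 0, "ay": 0, "az": 0, "claw": 2.5}, {"tx": 0, "ty": 0, "tz": 0, "ax": 0, "ay": 0, "az": 0, "claw": 2.5}, {"tx": 0, "ty": 0, "tz": 0, "ax": 0, "ay": 0, "az": 0, "claw": 2.5}])

```text
clock: 20.7
ee_pos: [0.6451, 0.0659, 0.0486]
orientation: [[-1.0, -0.017, -0.001], [-0.017, 1.0, 0.0], [0.001, 0.0, -1.0]]
ft_force: [-4.5, 0.2, 4.4]
opening: 0.0378
```

Contact at the expected height. Releasing and retreating.

carry_out(increments=[{"tx": 0, "ty": 0, "tz": 0, "ax": 0, "ay": 0, "az": 0, "claw": 6.5}, {"tx": 0, "ty": 0, "tz": 0, "ax": 0, "ay": 0, "az": 0, "claw": 6.5}, {"tx": 0, "ty": 0, "tz": 0, "ax": 0, "ay": 0, "az": 0, "claw": 6.5}, {"tx": 0, "ty": 0, "tz": 0, "ax": 0, "ay": 0, "az": 0, "claw": 6.5}, {"tx": 0, "ty": 0, "tz": -1, "ax": 0, "ay": 0, "az": 0, "claw": 6.5}, {"tx": 0, "ty": 0, "tz": -2.5, "ax": 0, "ay": 0, "az": 0, "claw": 6.5}, {"tx": 0, "ty": 0, "tz": -3.5, "ax": 0, "ay": 0, "az": 0, "claw": 6.5}, {"tx": 0, "ty": 0, "tz": -3.5, "ax": 0, "ay": 0, "az": 0, "claw": 6.5}])

```text
clock: 21.37
ee_pos: [0.6448, 0.0657, 0.1538]
orientation: [[-1.0, -0.017, -0.001], [-0.017, 1.0, -0.0], [0.001, -0.0, -1.0]]
ft_force: [1.0, -0.1, -0.1]
opening: 0.0651
```

carry_out(increments=[{"tx": 2, "ty": 2, "tz": -1, "ax": 0, "ay": 0, "az": 0, "claw": 6.5}, {"tx": 2.8, "ty": 2.8, "tz": -0.5, "ax": 0, "ay": 0, "az": 0, "claw": 6.5}, {"tx": 2.8, "ty": 2.8, "tz": 0, "ax": 0, "ay": 0, "az": 0, "claw": 6.5}, {"tx": 2.8, "ty": 2.8, "tz": 0, "ax": 0, "ay": 0, "az": 0, "claw": 6.5}, {"tx": 2.8, "ty": 2.8, "tz": 0, "ax": 0, "ay": 0, "az": 0, "claw": 6.5}, {"tx": 1.5, "ty": 1.5, "tz": 0, "ax": 0, "ay": 0, "az": 0, "claw": 6.5}, {"tx": 0, "ty": 0, "tz": 0, "ax": 0, "ay": 0, "az": 0, "claw": 6.5}, {"tx": 0, "ty": 0, "tz": 0, "ax": 0, "ay": 0, "az": 0, "claw": 6.5}])

```text
clock: 22.03
ee_pos: [0.4954, 0.2116, 0.1688]
orientation: [[-1.0, -0.021, 0.001], [-0.021, 1.0, 0.001], [-0.001, 0.001, -1.0]]
ft_force: [1.0, -0.8, 0.0]
opening: 0.0651
```

```bash
python3 - <<'E'
from h import *
i=get_image("top")[:,:,::-1].copy(); j=get_image("side")[:,:,::-1].copy()
cv2.imwrite("pics/t8.png",i)
cv2.imwrite("pics/end.png",np.vstack([cv2.resize(i[160:300,230:450],(660,300),interpolation=cv2.INTER_CUBIC),cv2.resize(j[170:280,220:460],(660,300),interpolation=cv2.INTER_CUBIC)]))
br=i.min(2)>120
for k,bx,z in(("cap",(240,178,289,218),.042),("fork",(291,176,327,218),.042),("pis",(332,176,374,212),.04)):
    c=blob(br,bx);q=np.array([ray("top",p[0],z)[:2] for p in c]).astype(np.float32);R=cv2.minAreaRect(q*1000);print(k,np.round(R[0],1),np.round(R[1],1),round(R[2],1))
a=cv2.imread("pics/top0.png")
for k,bx in(("rear",(400,198,448,240)),("small",(250,272,276,294)),("eye",(365,250,405,295))):
    print(k,[cv2.boundingRect(blob(im.min(2)>120,bx)) for im in(a,i)])
E
```

```text
cap [639.7  62.8] [112.1 102.4] 89.0
fork [640.4 -46.4] [ 91.  107.6] 89.0
pis [ 646.6 -160.2] [106.7  92.1] 89.0
rear [(407, 203, 34, 34), (407, 203, 34, 34)]
small [(256, 277, 13, 12), (256, 277, 13, 12)]
eye [(374, 257, 22, 33), (374, 257, 22, 33)]
```

View pics/end.png

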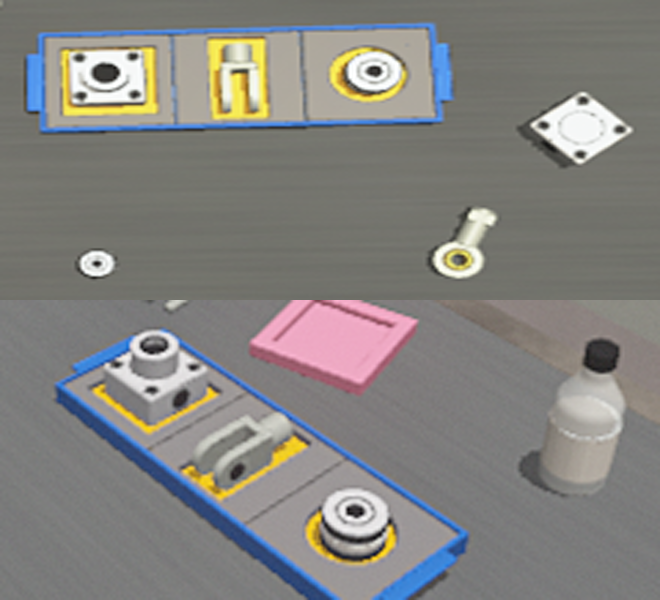

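```bash
python3 - <<'E'
from h import *
i=cv2.imread("pics/t8.png")
for th in(175,195):
  for k,bx,z in(("cap",(240,178,289,218),.042),("fork",(291,176,327,218),.042),("pis",(332,176,374,212),.04)):
    c=blob(i.min(2)>th,bx);q=np.array([ray("top",p[0],z)[:2] for p in c]).astype(np.float32);R=cv2.minAreaRect(q*1000);print(th,k,np.round(R[0],1),np.round(R[1],1),round(R[2],1))
E
python3 plan.py .5 .2 .1 90|head -1
```

```text
175 cap [646.   66.4] [62.4 63.1] 89.3
175 fork [646.7 -49. ] [28.5 73.6] 88.9
175 pis [ 648.9 -165.7] [44.  44.9] 88.2
195 cap [644.8  66.4] [62.4 60.5] 89.3
195 fork [634.9 -48.7] [28.5 44.6] 88.9
195 pis [ 648.3 -165. ] [44.1 42.8] 43.1
t 22.13 pos [0.497  0.2092 0.1685] yaw_y 90.9 tilt [ 0.0017 -0.0002] F [-0.2 -0.1 -0.3] open 0.0651
```

All three parts measure within about 1 mm of their pocket centres, and the look-alikes haven't moved. Handing in.

```bash
python3 -c "
from plant import *
print(sign_off())"
```

```text
the job is handed in; nothing more can be done
None
```

The repair kit is made up and handed in at about 22 s on the robot's clock. The collared cap is in the square pocket, the large piston in the round one and the fork clevis in the oblong one. Each part was lowered until the wrist force showed contact before I let go.

**Placement:** in the last top view all three parts measured within about 1–2 mm of their pocket centres. In the side view they look level.

**Look-alikes:** the rear cap, small piston and rod eye show no pixel change from the start. The gripper was open and clear of everything, with wrist force near zero.

**Checks that disagreed:**
- **Final measurement:** my first try used too low a brightness threshold and picked up the grey foam as well as the parts. At a higher threshold the results were good. Raising it again cut off the fork's neck, so that fork reading (12 mm off) does not count.
- **Contact forces:** the fork and the cap each showed about 4 N sideways when they touched down, at the expected height. It was gone after release.

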